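# Shut the board tester's lid and hold its test plugs in

## Task

A computer board lies ready in the grey test fixture. Press the fixture's clear hold-down lid down at its black front pad until it snaps shut, and only then grip the black bar of the spring-return pull handle on the fixture's left-hand side and draw it straight out until green shows on its two arms beside the fixture, never as far as the red, so that the test plugs go into the board's ports. The handle springs back if let go, so finish while gripping it and holding it at the green; leave the other things on the bench where they are.

Things in the scene. Friction and masses are not known exactly. Their poses are not given: they have to be found in the camera images.
- fixture: Grey board test fixture with black deck, 280 (x) x 360 (y) x 80 mm, fixed. Origin: centre of its underside. x points from its front (lid pad) to its back (lid hinge), y to its left, z up. Left side wall at y 180; the guides of the handle's arms end at y 185. A catch block stands on the deck at x -139 to -115, y -7 to 37, up to z 126. The blue plug block on the right moves with the handle.
- lid (a joint): Lid angle, rad: 0 = shut, grows as its front edge rises (0.6 to 0.95 at the start). Clear plate in a 12 mm aluminium frame 225 x 200 mm, about 0.7 kg, hinged at the back. The stiff hinge (1.1 N m) leaves it where it is left; closing takes 1 to 4 N at the pad. A sprung catch stops it about 0.055 rad before shut: some 8 to 20 N down on the pad snaps it past, and it then stays shut.
- lid_hinge (a point): Point on the hinge axis, midway along it: x 115, y 15, z 135 mm in the fixture's frame. Axes: those of the lid (the fixture's when shut); y is the hinge axis; the lid opens by a positive turn about y.
- lid_pad (a point): Centre of the top face of the black pad on the lid's front rail, to be pressed (34 mm front to back, 90 mm wide, 10 mm thick). In the lid's frame it is 214 mm from the hinge toward the front (-x) and 16 mm above it (+z); with the lid shut at x -99, y 15, z 151 mm in the fixture's frame. Axes: the lid's, z out of the pad.
- pull (a joint): Travel of the pull handle, m: 0 = at rest, sprung in; grows as it is drawn out along the fixture's +y. Spring about 5 N at rest, 13 N at the green; it returns when released. On the arms, green begins to show outside the guides at 0.025 and red at 0.039 (middle of the green 0.032); hard stop at 0.048.
- handle_bar (a point): Black grip bar of the pull handle: 14 mm thick, 144 mm long along the fixture's x, between two flat steel arms 26 mm wide (98 mm free between them). This point: middle of the bar; axes as the fixture's. At rest at x 0, y 241, z 62 mm in the fixture's frame: 54 mm clear to the side wall, deck top 18 mm above the bar's centre. Take it from above, a finger on either side, fingers opened no more than about 60 mm.
- screwdriver: Loose screwdriver with a black handle, about 200 mm long, lying on the bench to the left of the fixture, beyond the pull handle. Not to be disturbed.
- memory: Loose green memory module, 133 x 31 x 5 mm, lying flat on the fixture's black deck between the lid and the left edge, along the fixture's x. Not to be disturbed.
- goggles: Red safety goggles, about 165 x 145 x 52 mm, standing on the bench to the right of the fixture. Not to be disturbed.
- spool: Silver spool of solder, 60 mm in diameter, 46 mm high, standing on end. It and the flux bottle stand beside the handle's path, about 130 mm from the bar's middle, one toward the fixture's front, one toward its back (by lot). Not to be disturbed.
- flux: Small amber bottle with a black cap, 36 mm in diameter and 85 mm high, standing beside the pull handle's path (see the spool). Not to be disturbed.

How it is judged:
On the way, in this order (a step that is already met when the one before it is completed fails the run):
1. the lid is pressed shut past its catch (value of joint lid below 0.015 rad and value of joint pull below 0.01 m), for 0.2 s.
2. with the lid shut, the handle is drawn to the green and gripped there (value of joint lid below 0.015 rad and value of joint pull between 0.024 and 0.04 m and contact force between the fingers and pull above 3 N), for 0.5 s.
At the end, for the whole second after the job is handed in: The lid is shut (under 0.015 rad) and the handle is held by the fingers (contact force over 3 N) at 24 to 40 mm of travel, that is with green showing and no red, through the last second (all of step 2); the arm keeps its last pose, push and grip.
It fails at once if the handle is drawn out while the lid is not shut (value of joint lid above 0.04 rad and value of joint pull above 0.015 m).
It fails at once if the handle is drawn into the red (value of joint pull above 0.042 m).
It fails at once if one of the other things on the bench is moved by more than 30 mm (distance of any of screwdriver, memory, goggles, spool, flux from where it was at the start of the episode above 0.03 m).
It fails at once if the flux bottle or the spool is tipped over (angle between any of flux, spool's own z axis and vertical above 0.5 rad).
It also fails if it takes over 54 s, if anything falls off the work surface, if the arm or the gripper's body presses on something with over 40 N, if the wrist force passes 120 N, or if a joint passes its speed limit or range.

## Robot

A 6-joint arm with a two-finger parallel gripper is mounted at the origin on the work surface. World frame = base frame: x ahead of the robot, y to its left, z up, the work surface at z = 0. Lengths are in m, angles in rad, forces in N, time in s.
With the tool pointing down it reaches from about 0.35 to 0.85 m from the base axis. Payload 8.1 kg.
Tool frame: the origin (TCP) lies at the centre of the arm's flange, where the gripper is bolted on; the fingertips stand 173 mm ahead of it and the grasp point (between the pads) lies 155 mm ahead of it (ctrl.tips_ahead is the distance from the TCP to the fingertips, in m); x points along the fingers, y is the direction in which the jaws open and shut, and the axes are right-handed (so a half turn about x gives the same grasp; the last joint's range is limited). The gripper opens to 85 mm and grips with 20 to 120 N. Pads are 22 mm wide; open, the fingers measure 114 mm over their backs; the gripper's body (76 mm by 85 mm) begins 54 mm behind the grasp point. The pads swing forward as they close: fully open they stand 13 mm farther back than shut.
Start: joints at [1.179, 0.13, 1.488, -0, 1.523, -0.085], TCP at [0.181, 0.572, 0.405] pointing down, gripper open.
Joint ranges: [-2.96, 2.96], [-0.89, 2.26], [0.02, 2.5], [-1.34, 4.48], [0, 2.73], [-2.66, 2.66]. Speed limits (rad/s): [2.39, 2.39, 2.79, 3.14, 3.14, 3.14].

## Interface

Orientations are given as a unit quaternion [w, x, y, z].
In Python, from workcell import ctrl gives the robot as it stands. The module is installed in compiled form; this text tells all that it offers.
- The arm moves only by the tool move_arm, never from a script. Its arguments are lists of equal length, an entry for each row: "jaw": the opening in per cent of the stroke, from 0 (shut) to 100 (fully open); "delta_pos": the shift along the world's x, y, z in mm, a list of three; "turn": the turn about the world's z in rad. A call has 1 to 20 rows; each row shifts and turns the commanded pose from where the row before left it; what a row does not reach is not made up. A row lasts 1/8 s, in which the tool goes at most 62.5 mm and 10.7 degrees, less where a joint would pass 70% of its speed; a pose out of reach is approached as far as the arm can. A call with a gripper value outside its range is refused whole. The fingers move at their own pace and stop on an object; the grip force is fixed at half the most. Time passes only in rows, so rows that do not move let the fingers close. It gives the time, the measured TCP pose, the force and the opening at its end, in the units of the state.
- ctrl.get_state(): the state, without advancing time (a new reading comes with each control period).
- ctrl.read_camera(name): name is "scene" or "top" or "wrist"; returns (picture, depth): 420x560x3 uint8, blue, green, red; 420x560 float32, m along the optical axis (not along the pixel's ray), 0 where there is no reading.
- ctrl.calibration(name): a dict with "camera_matrix" (3x3 intrinsics, pixels), "k1" (the pictures are not rectified: a ray, as slopes to the right and down, at radius r is drawn at 1 + k1 r^2 times it, then the intrinsics apply), "R" (3x3) and "t" (3): a world point X has camera coordinates R X + t. Camera axes: x right, y down, z forward; pixel columns grow to the right and rows downward; lengths in m; the calibration is good to about 2 mm. A picture is of the moment at which its call begins: read the wrist's pose just before it. calibration takes no time and is no camera call; for the wrist camera it gives the pose at the moment of the call.
- ctrl.finish_job(): hands the job in, once; it reports no verdict.
Trained networks look in the newest picture that a camera, given by its name, has taken for a name from the list of things; names that differ only in an ending like _2 or _b are one class to them, and where a whole thing is asked for, a point or a joint stands for the part that bears it (a point fixed in the world has none). Each returns a list of dicts, best first, with "p" (0 to 1); they miss things now and then, are a little off and sometimes report something else, mostly with a low value. They report only what shows in the picture. A call takes as long as a camera call.
- ctrl.masks_of(query, camera): "region" (420x560 bool, what is visible of it) and "extent" ([left, top, right, bottom] in pixels, round what is visible of it).
The state is a dict: "time_s": time; "qpos": joint angles; "joint_velocities": joint speeds; "joint_torque": joint torques, N m; "tcp_pos": TCP position; "eef_rot": TCP orientation; "contact_force": force on the tool from outside, world axes, zero at the start; "torque": the same for the moment, N m; "grip_width": finger opening in m.
Only numpy, scipy, OpenCV 4.12 (cv2) and the standard library are available. Lean on these libraries where they do the work, as an engineer would, in place of code of your own. Each camera call takes 0.05 s, during which the arm holds its last target.

## Working session

There is one attempt and no reset: what is moved stays moved. The work goes in short steps, Python scripts to look and compute and a tool call to move; the robot and the scene stay as the last step left them, time stands still between calls to the robot, and variables do not carry over. Pictures are saved under pics/ and viewed, and the job is handed in when it is done.

Besides the shell and the picture viewer there is one more tool, called as a command line: name --pt "numbers of a row" for each row, then --argument value for the rest. move_arm: Moves the arm, as the interface text tells. Its arguments: {"type":"object","properties":{"jaw":{"type":"array"},"delta_pos":{"type":"array"},"turn":{"type":"array"}},"required":["jaw","delta_pos","turn"]}

```bash
mkdir -p pics && cat > h.py <<'E'
import numpy as np, cv2
from workcell import ctrl
def rays(cal,u,v):
    K=np.array(cal["camera_matrix"]);k1=cal["k1"]
    xd=(np.asarray(u,float)-K[0,2])/K[0,0]; yd=(np.asarray(v,float)-K[1,2])/K[1,1]
    x,y=xd.copy(),yd.copy()
    for _ in range(30):
        s=1+k1*(x*x+y*y); x=xd/s;y=yd/s
    return x,y
def world(cal,u,v,d):
    x,y=rays(cal,u,v); P=np.stack([x*d,y*d,np.asarray(d)*np.ones_like(x)],-1)
    return (P-np.array(cal["t"]))@np.array(cal["R"])
def proj(cal,X):
    X=np.atleast_2d(X);c=X@np.array(cal["R"]).T+np.array(cal["t"])
    x=c[:,0]/c[:,2];y=c[:,1]/c[:,2];s=1+cal["k1"]*(x*x+y*y)
    K=np.array(cal["camera_matrix"])
    return np.stack([K[0,0]*x*s+K[0,2],K[1,1]*y*s+K[1,2]],-1)
E
python3 - <<'E'
from h import *
s=ctrl.get_state();print({k:np.round(v,3).tolist() for k,v in s.items()})
for n in ("scene","top"):
    im,d=ctrl.read_camera(n);cv2.imwrite(f"pics/{n}0.png",im);np.save(f"{n}0.npy",d)
    c=ctrl.calibration(n);print(n,{k:np.round(v,3).tolist() for k,v in c.items()})
    for q in ("fixture","lid_pad","handle_bar","lid"):
        m=ctrl.masks_of(q,n)
        for i,r in enumerate(m[:2]): 
            print(q,round(r["p"],2),r["extent"],r["region"].sum())
            np.save(f"{n}_{q}_{i}.npy",r["region"])
E
```

```text
{'time_s': 0.0, 'qpos': [1.179, 0.131, 1.489, -0.0, 1.523, -0.085], 'joint_velocities': [-0.0, -0.001, 0.001, -0.001, -0.0, 0.0], 'joint_torque': [0.001, -56.94, -50.056, 0.0, 0.015, 0.0], 'tcp_pos': [0.181, 0.572, 0.404], 'eef_rot': [0.699, 0.107, 0.699, -0.109], 'contact_force': [0.268, 0.206, -0.919], 'torque': [0.027, -0.008, -0.01], 'grip_width': 0.085}
scene {'camera_matrix': [[544.282, 0.0, 290.446], [0.0, 544.282, 210.755], [0.0, 0.0, 1.0]], 'k1': -0.094, 'R': [[-0.146, 0.989, 0.017], [0.657, 0.11, -0.746], [-0.739, -0.098, -0.666]], 't': [0.049, -0.269, 1.713]}
fixture 0.92 [153.5, 127.4, 344.5, 289.1] 21366
fixture 0.38 [167.0, 181.3, 348.1, 246.8] 1952
lid_pad 0.75 [190.8, 126.2, 292.3, 241.7] 10635
lid_pad 0.45 [172.7, 183.8, 345.8, 248.2] 2099
lid 0.6 [188.0, 124.2, 291.0, 241.2] 10414
top {'camera_matrix': [[424.799, 0.0, 279.896], [0.0, 424.799, 209.308], [0.0, 0.0, 1.0]], 'k1': 0.039, 'R': [[-0.025, -1.0, -0.003], [-0.985, 0.025, -0.169], [0.169, -0.001, -0.986]], 't': [0.025, 0.549, 0.954]}
fixture 0.96 [214.7, 132.6, 421.1, 290.8] 19488
lid_pad 0.72 [264.7, 145.3, 393.3, 228.6] 7016
handle_bar 0.65 [214.1, 156.1, 407.5, 270.6] 2464
lid 0.75 [261.5, 141.4, 392.9, 228.4] 7216
```

View pics/scene0.png

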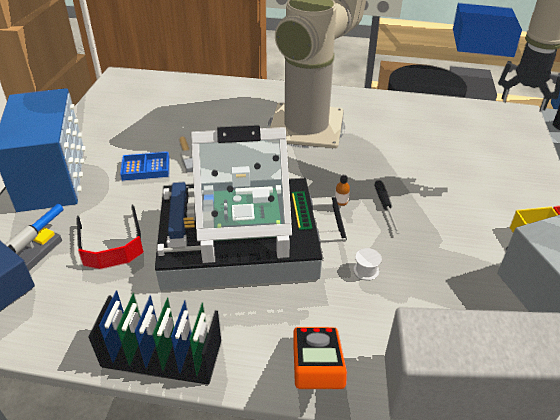

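View pics/top0.png

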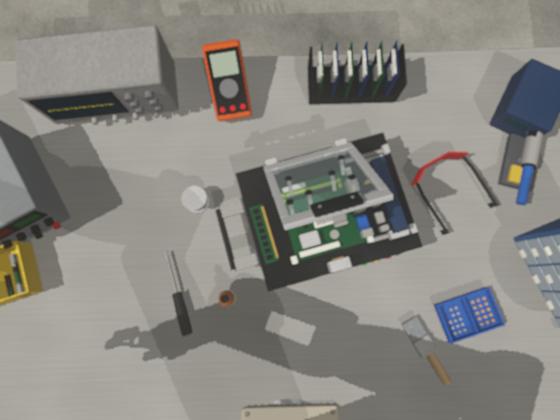

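The scene view shows the lid open, its pad at about (240,133), and the bar at about (338,220). In the top view the deck's corners are at about (238,178), (385,137), (421,245) and (270,288), the bar runs from (219,210) to (233,268), the flux is at (227,298) and the spool at (195,198). Next I fit the fixture's pose from the depth.

```bash
python3 - <<'E'
from h import *
v,u=np.mgrid[0:420,0:560]
for n in ("top","scene"):
    c=ctrl.calibration(n);d=np.load(f"{n}0.npy");W=world(c,u,v,d)
    m=np.load(f"{n}_fixture_0.npy")
    m=cv2.dilate(m.astype(np.uint8),np.ones((9,9)))>0
    z=W[...,2]
    # deck
    s=m&(z>0.074)&(z<0.086)&(d>0)
    P=W[s][:,:2]
    lab=cv2.minAreaRect((P*1000).astype(np.float32)); print(n,"deck",lab,s.sum(),np.median(z[s]))
    # robust: percentile extents along yaw
    best=None
    for a in np.radians(np.arange(0,30,0.25)):
        e=np.array([[np.cos(a),np.sin(a)],[-np.sin(a),np.cos(a)]])
        q=P@e.T; lo=np.percentile(q,0.5,axis=0);hi=np.percentile(q,99.5,axis=0)
        A=np.prod(hi-lo)
        if best is None or A<best[0]: best=(A,np.degrees(a),hi-lo,e.T@((lo+hi)/2))
    print(best)
# bar, flux, spool, screwdriver points in top
c=ctrl.calibration("top");d=np.load("top0.npy");W=world(c,u,v,d)
m=np.load("top_lid_pad_0.npy");
for uu,vv in [(337,203),(320,207),(355,200),(226,239),(219,212),(232,266),(227,298),(195,198),(182,315),(262,233)]: print((uu,vv),W[vv,uu].round(4))
E
```

```text
top deck ((541.97216796875, -93.52276611328125), (280.25958251953125, 365.65179443359375), 14.405975341796875) 7489 0.07968977983088135
(np.float64(0.0998007793776678), np.float64(14.250000000000002), array([0.27806323, 0.35891397]), array([ 0.5420275 , -0.09518253]))
scene deck ((537.33740234375, -67.95489501953125), (286.4231872558594, 420.6119384765625), 14.828323364257812) 5066 0.08117974480649318
(np.float64(0.0992608780857019), np.float64(14.750000000000002), array([0.27761071, 0.35755421]), array([ 0.54739691, -0.09618496]))
(337, 203) [ 0.5141 -0.088   0.3056]
(320, 207) [ 0.5087 -0.0587  0.3007]
(355, 200) [ 0.5181 -0.1191  0.3082]
(226, 239) [0.4809 0.1357 0.0667]
(219, 212) [0.5432 0.1512 0.07  ]
(232, 266) [0.4194 0.1219 0.0707]
(227, 298) [0.35   0.1314 0.0849]
(195, 198) [0.582  0.2111 0.0472]
(182, 315) [0.3128 0.242  0.0265]
(262, 233) [0.4906 0.0527 0.0843]
```

```bash
python3 - <<'E'
from h import *
from scipy.spatial.transform import Rotation as Ro
v,u=np.mgrid[0:420,0:560]
C=np.array([0.5435,-0.0957,0]);yaw=np.radians(14.4)
Rf=Ro.from_euler('z',yaw).as_matrix()
for n in ("top","scene"):
    c=ctrl.calibration(n);d=np.load(f"{n}0.npy");im=cv2.imread(f"pics/{n}0.png")
    W=world(c,u,v,d);F=(W-C)@Rf*1000
    # pad dark pixels with z>270
    s=(F[...,2]>270)&(F[...,2]<340)&(abs(F[...,0]+20)<60)&(abs(F[...,1]-15)<70)&(im.max(2)<60)&(d>0)
    s=cv2.erode(s.astype(np.uint8),np.ones((2,2)))>0
    P=F[s];print(n,s.sum(),P.mean(0).round(1),P.min(0).round(1),P.max(0).round(1),"centre uv",u[s].mean(),v[s].mean())
    x=115-P[:,0];z=P[:,2]-135;r=np.hypot(x,z);a=np.arctan2(z,x)-np.arcsin(16/r)
    print("angle",np.median(a),a.std(),"r",r.min(),r.max())
    # bar
    s=(F[...,2]>50)&(F[...,2]<76)&(F[...,1]>225)&(F[...,1]<260)&(abs(F[...,0])<60)&(d>0)
    P=F[s];print("bar",s.sum(),np.median(P,0).round(1),P.min(0).round(1),P.max(0).round(1))
    if n=="top":
        for nm,(uu,vv) in dict(flux=(227,298),spool=(195,198),sd=(182,315),sdtip=(168,252)).items(): print(nm,F[vv,uu].round(0))
s=ctrl.get_state();R=Ro.from_quat(np.array(s["eef_rot"])[[1,2,3,0]]).as_matrix()
print(R.round(3),s["tcp_pos"],ctrl.tips_ahead)
yt=R[:,1];cur=np.arctan2(yt[1],yt[0])
tgt=yaw+np.pi/2
print("turn",[(tgt-cur+k*np.pi+np.pi)%(2*np.pi)-np.pi for k in (0,1)])
for a in (.81,.7,.6,.5,.4,.3,.2,.1,.055,0):
    p=np.array([115-214*np.cos(a)+16*np.sin(a)+11*min(1,a/.4),15,135+214*np.sin(a)+16*np.cos(a)])
    print(a,(p).round(),"tcp",((Rf@p)/1000+C+[0,0,ctrl.tips_ahead]).round(4))
print("bar tcp", ((Rf@[0,241,62])/1000+C+[0,0,.155]).round(4), "ydir",Rf[:,1])
E
```

```text
top 437 [-28.7  15.  305.4] [-38.4 -26.2 292.4] [-16.8  56.7 313.2] centre uv 337.20137299771164 204.2883295194508
angle 0.799702326804483 0.006405592143778351 r 205.26482050644628 234.04142611813492
bar 358 [  0.5 240.5  66.9] [-59.6 225.4  58.4] [ 59.9 249.2  73. ]
flux [-131.  268.   85.]
spool [114. 288.  47.]
sd [-139.  384.   27.]
sdtip [ 14. 389.   0.]
scene 528 [-19.9  14.8 299.8] [-33.5 -28.2 285.6] [ -7.7  56.9 312.7] centre uv 239.27462121212122 134.3030303030303
angle 0.8100308464946853 0.010583817070443828 r 198.50649743618902 228.19727861782488
bar 222 [  1.4 236.9  68.6] [-59.7 225.2  59.2] [ 59.6 245.9  74.6]
[[-0.     0.302  0.953]
 [-0.     0.953 -0.302]
 [-1.    -0.    -0.   ]] [0.18120035 0.57198779 0.40466838] 0.1734
turn [np.float64(0.5581876933193133), np.float64(-2.58340496027048)]
0.81 [-10.  15. 301.] tcp [ 0.5301 -0.0836  0.4744]
0.7 [-27.  15. 285.] tcp [ 0.5133 -0.088   0.4585]
0.6 [-42.  15. 269.] tcp [ 0.4995 -0.0915  0.4424]
0.5 [-54.  15. 252.] tcp [ 0.4873 -0.0946  0.425 ]
0.4 [-65.  15. 233.] tcp [ 0.4769 -0.0973  0.4065]
0.3 [-76.  15. 214.] tcp [ 0.4657 -0.1002  0.3869]
0.2 [-86.  15. 193.] tcp [ 0.4564 -0.1026  0.3666]
0.1 [-94.  15. 172.] tcp [ 0.4491 -0.1044  0.3457]
0.055 [-96.  15. 163.] tcp [ 0.4465 -0.1051  0.3361]
0 [-99.  15. 151.] tcp [ 0.4439 -0.1058  0.3244]
bar tcp [0.4836 0.1377 0.217 ] ydir [-0.24868989  0.96858316  0.        ]
```

move_arm --jaw '[0,0,0,0,0,0,0,0,0,0,0,0,0,0,0,0]' --pt "25 -47 29" --pt "25 -47 29" --pt "25 -47 29" --pt "25 -47 29" --pt "25 -47 0" --pt "25 -47 0" --pt "25 -47 0" --pt "25 -47 0" --pt "25 -47 0" --pt "25 -47 0" --pt "25 -47 0" --pt "25 -47 0" --pt "25 -47 0" --pt "25 -47 0" --pt "0 0 0" --pt "0 0 0" --turn '[0.04,0.04,0.04,0.04,0.04,0.04,0.04,0.04,0.04,0.04,0.04,0.04,0.04,0.04,0,0]'

```text
time_s: 2.5
tcp_pos: [0.5311, -0.086, 0.5206]
eef_rot: [0.701, -0.089, 0.702, 0.089]
contact_force: [-1.0, -0.1, -0.6]
grip_width: -0.0002
```

move_arm --jaw '[0,0,0,0,0,0,0,0,0,0,0,0,0,0,0]' --pt "0 2 -30" --pt "-1 0 -15" --pt "-9 -2 -9" --pt "-8 -2 -9" --pt "-7 -2 -8" --pt "-6 -2 -8" --pt "-6 -1 -8" --pt "-7 -2 -9" --pt "-5 -1 -9" --pt "-5 -1 -9" --pt "-6 -2 -10" --pt "-5 -1 -10" --pt "-5 -1 -10" --pt "-5 -1 -10" --pt "0 0 0" --turn '[0,0,0,0,0,0,0,0,0,0,0,0,0,0,0]'

```text
time_s: 4.38
tcp_pos: [0.4554, -0.1019, 0.3654]
eef_rot: [0.701, -0.089, 0.702, 0.09]
contact_force: [-0.6, 0.6, 0.0]
grip_width: 0.0003
```

```bash
python3 - <<'E'
from h import *
im,d=ctrl.read_camera("scene");cv2.imwrite("pics/scene1.png",cv2.resize(im[80:320,120:400],None,fx=2.5,fy=2.5))
print(ctrl.get_state()["contact_force"])
E
```

```text
[ 0.4208804  -0.5704404  -0.35076317]
```

View pics/scene1.png

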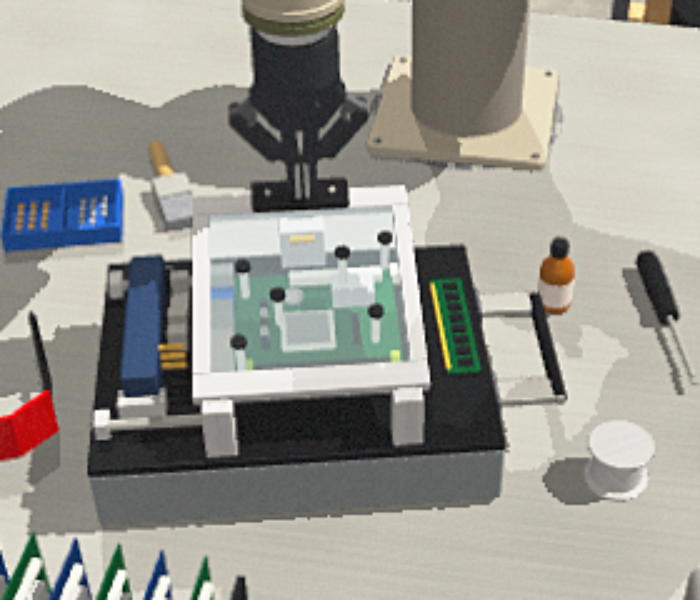

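The tips sit on the pad and the lid has followed them down. Now I press through the catch.

move_arm --jaw '[0,0,0,0,0,0,0,0,0,0,0]' --pt "-4 -1 -10" --pt "-3 -1 -10" --pt "-2 -1 -8" --pt "-1 0 -4" --pt "-1 0 -4" --pt "-1 -1 -3" --pt "0 0 -2" --pt "0 0 -2" --pt "0 0 -1" --pt "0 0 0" --pt "0 0 0" --turn '[0,0,0,0,0,0,0,0,0,0,0]'

```text
time_s: 5.8
tcp_pos: [0.4439, -0.106, 0.3243]
eef_rot: [0.701, -0.089, 0.702, 0.089]
contact_force: [-10.1, 2.9, 19.2]
grip_width: -0.0003
```

```bash
cat > lid.py <<'E'
from h import *
import sys
from scipy.spatial.transform import Rotation as Ro
v,u=np.mgrid[0:420,0:560]
C=np.array([0.5435,-0.0957,0]);Rf=Ro.from_euler('z',np.radians(14.4)).as_matrix()
tag=sys.argv[1]
for n in ("scene","top"):
    im,d=ctrl.read_camera(n);c=ctrl.calibration(n)
    cr=im[80:320,120:400] if n=="scene" else im[110:330,150:440]
    cv2.imwrite(f"pics/{n}_{tag}.png",cv2.resize(cr,None,fx=2.5,fy=2.5))
    F=(world(c,u,v,d)-C)@Rf*1000
    # side rails of frame: bright, |y-15| 86..99
    s=(abs(abs(F[...,1]-15)-93)<5)&(F[...,0]>-95)&(F[...,0]<90)&(F[...,2]>125)&(F[...,2]<200)&(d>0)
    P=F[s]
    if len(P)>20:
        A=np.polyfit(P[:,0],P[:,2],1);print(n,"slope",(-A[0]).round(4),"z at x0",A[1].round(1),len(P))
    s=(abs(F[...,1]-15)<40)&(abs(F[...,0]+99)<12)&(F[...,2]>120)&(F[...,2]<185)&(d>0)
    if s.sum(): print(n,"pad z med",np.median(F[s][:,2]).round(1),s.sum())
    s=(F[...,2]>50)&(F[...,2]<76)&(F[...,1]>215)&(F[...,1]<300)&(abs(F[...,0])<45)&(d>0)
    if s.sum(): print(n,"bar",np.median(F[s],0).round(1))
print(ctrl.get_state()["contact_force"].round(1))
E
python3 lid.py press
```

```text
scene slope 0.0023 z at x0 142.4 474
scene pad z med 153.5 265
scene bar [  2.1 237.4  68.6]
top slope -0.0005 z at x0 140.3 546
top bar [  0.  241.4  66.9]
[-10.4   2.6  19.9]
```

View pics/scene_press.png

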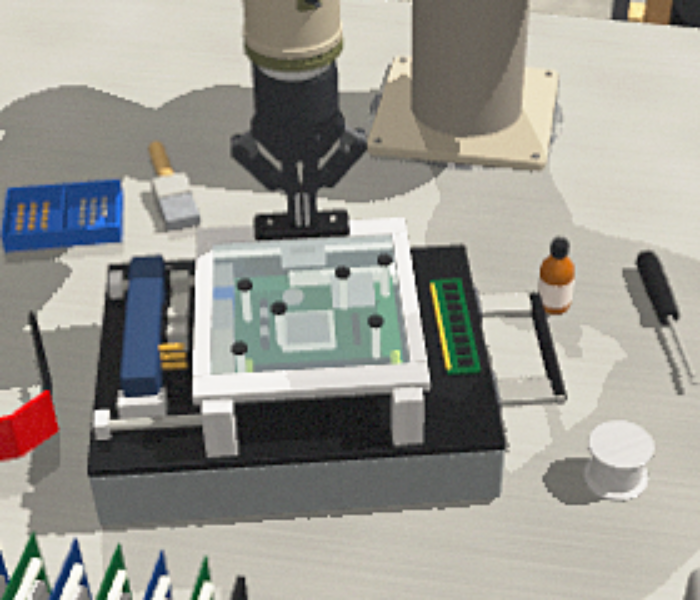

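The lid is shut: the rail slope is about 0.000–0.002 rad and the pad is at z 153. I lift off and go above the bar.

move_arm --jaw '[0,0,0,0,0,0,65,65,65,65,65,65,65]' --pt "0 0 20" --pt "0 0 30" --pt "0 0 30" --pt "7 40 0" --pt "7 41 0" --pt "7 41 0" --pt "7 41 0" --pt "6 40 0" --pt "6 40 0" --pt "0 0 -30" --pt "0 0 -30" --pt "0 0 -20" --pt "0 0 0" --turn '[0,0,0,0,0,0,0,0,0,0,0,0,0]'

```text
time_s: 7.52
tcp_pos: [0.4831, 0.1368, 0.3201]
eef_rot: [0.7, -0.089, 0.703, 0.089]
contact_force: [-0.1, -0.1, 0.4]
grip_width: 0.0554
```

```bash
python3 lid.py above && python3 - <<'E'
from h import *
from scipy.spatial.transform import Rotation as Ro
s=ctrl.get_state();c=ctrl.calibration("wrist");im,d=ctrl.read_camera("wrist")
print(np.round(s["tcp_pos"],4),s["grip_width"])
R=Ro.from_quat(np.array(s["eef_rot"])[[1,2,3,0]]).as_matrix();print("tool y yaw",np.degrees(np.arctan2(R[1,1],R[0,1]))-90,R[:,0].round(3))
C=np.array([0.5435,-0.0957,0]);Rf=Ro.from_euler('z',np.radians(14.4)).as_matrix()
v,u=np.mgrid[0:420,0:560];F=(world(c,u,v,d)-C)@Rf*1000
q=(F[...,2]>60)&(F[...,2]<76)&(F[...,1]>225)&(F[...,1]<260)&(abs(F[...,0])<45)&(d>0)
P=F[q];print("bar wrist",np.median(P,0).round(1),np.percentile(P[:,1],[3,97]).round(1),q.sum())
if q.sum(): print("axis",np.polyfit(P[:,0],P[:,1],1))
print("tcp fixture",((np.array(s["tcp_pos"])-C)@Rf*1000).round(1))
cv2.imwrite("pics/wrist_above.png",im)
E
```

```text
scene slope 0.001 z at x0 142.4 468
scene pad z med 152.6 208
scene bar [  1.7 237.8  68.8]
top slope -0.0002 z at x0 140.4 804
top pad z med 150.5 448
[ 0.1 -0.7 -0.1]
[0.4842 0.1369 0.3229] 0.055234790236497314
tool y yaw 14.5047611714932 [-0. -0. -1.]
bar wrist [ -4.  240.6  68.8] [234.1 247. ] 1917
axis [1.49351556e-03 2.40549795e+02]
tcp fixture [  0.4 240.1 322.9]
```

View pics/wrist_above.png

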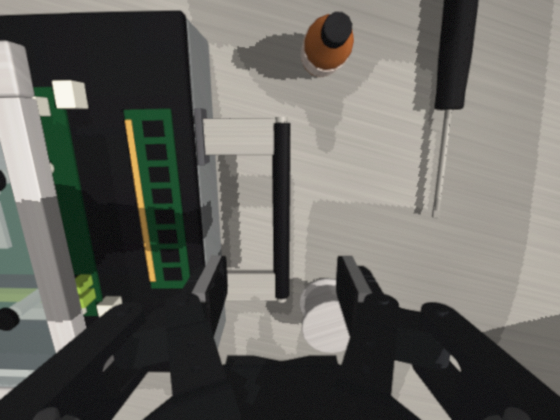

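View pics/scene_above.png

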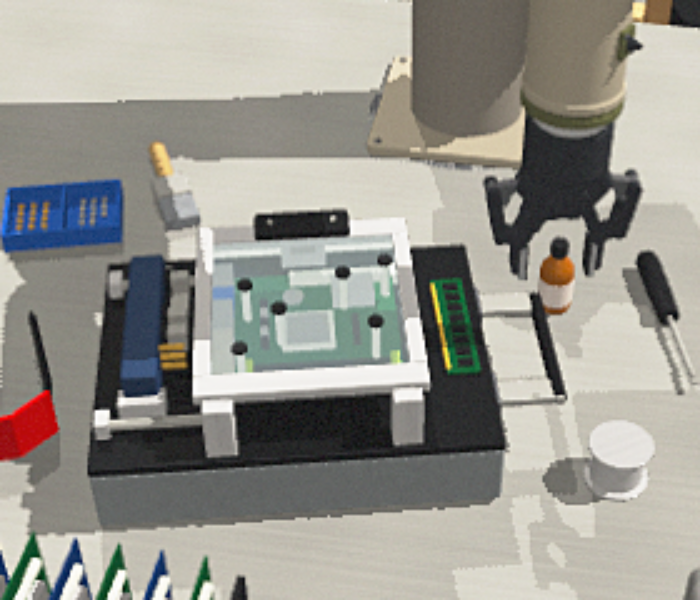

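The lid stayed shut on its own. The wrist view shows the bar at (282,210), between the fingers at about (215,280) and (350,280). The tool is within 0.5 mm of it in y. I descend and grip.

move_arm --jaw '[65,65,65,65,65,65,0,0,0,0,0,0]' --pt "0 0 -30" --pt "0 0 -30" --pt "0 0 -25" --pt "0 0 -14" --pt "0 0 -5" --pt "0 0 0" --pt "0 0 0" --pt "0 0 0" --pt "0 0 0" --pt "0 0 0" --pt "0 0 0" --pt "0 0 0" --turn '[0,0,0,0,0,0,0,0,0,0,0,0]'

```text
time_s: 9.18
tcp_pos: [0.4846, 0.1368, 0.2196]
eef_rot: [0.702, -0.089, 0.701, 0.089]
contact_force: [-1.6, -2.8, 5.6]
grip_width: 0.0119
```

move_arm --jaw '[0,0,0,0,0,0,0,0,0]' --pt "-1 4 0" --pt "-1 4 0" --pt "-1 4 0" --pt "-1 4 0" --pt "-1 4 0" --pt "-1 4 0" --pt "-1 4 0" --pt "0 0 0" --pt "0 0 0" --turn '[0,0,0,0,0,0,0,0,0]'

```text
time_s: 10.3
tcp_pos: [0.4778, 0.1636, 0.2195]
eef_rot: [0.702, -0.09, 0.701, 0.088]
contact_force: [-0.9, -11.5, 6.9]
grip_width: 0.0116
```

```bash
cat > w.py <<'E'
from h import *
import sys
from scipy.spatial.transform import Rotation as Ro
s=ctrl.get_state();c=ctrl.calibration("wrist");im,d=ctrl.read_camera("wrist")
C=np.array([0.5435,-0.0957,0]);Rf=Ro.from_euler('z',np.radians(14.4)).as_matrix()
v,u=np.mgrid[0:420,0:560];F=(world(c,u,v,d)-C)@Rf*1000
print("tcp fixture",((np.array(s["tcp_pos"])-C)@Rf*1000).round(1),s["grip_width"],s["contact_force"].round(1))
for b in (-70,-60,-50,-40,-30):
    q=(F[...,2]>60)&(F[...,2]<76)&(F[...,1]>225)&(F[...,1]<310)&(abs(F[...,0]-b)<5)&(d>0)&(im.max(2)<60)
    if q.sum()>5: print("bar",b,np.median(F[q],0).round(1),np.percentile(F[q][:,1],[3,97]).round(1),q.sum())
cv2.imwrite(f"pics/wrist_{sys.argv[1]}.png",im)
E
python3 w.py pull1; python3 lid.py pull1
```

```text
tcp fixture [  0.8 267.5 219.5] 0.011573586833739663 [ -0.9 -11.5   6.9]
bar -70 [-68.7 268.   68.9] [262.6 273.9] 568
bar -60 [-60.1 268.   68.9] [262.5 273.6] 761
bar -50 [-49.9 268.   68.9] [262.1 273.7] 726
bar -40 [-40.  267.6  68.8] [261.5 273.6] 716
bar -30 [-30.1 267.6  68.8] [261.3 273.7] 678
scene slope 0.0011 z at x0 142.4 472
scene pad z med 152.4 207
scene bar [ 11.1 265.9  68.1]
top slope 0.0013 z at x0 140.4 798
top pad z med 150.5 447
[ -0.8 -11.8   8.3]
```

View pics/wrist_pull1.png

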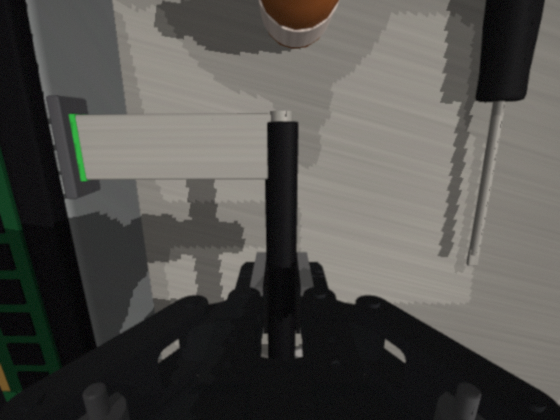

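View pics/scene_pull1.png

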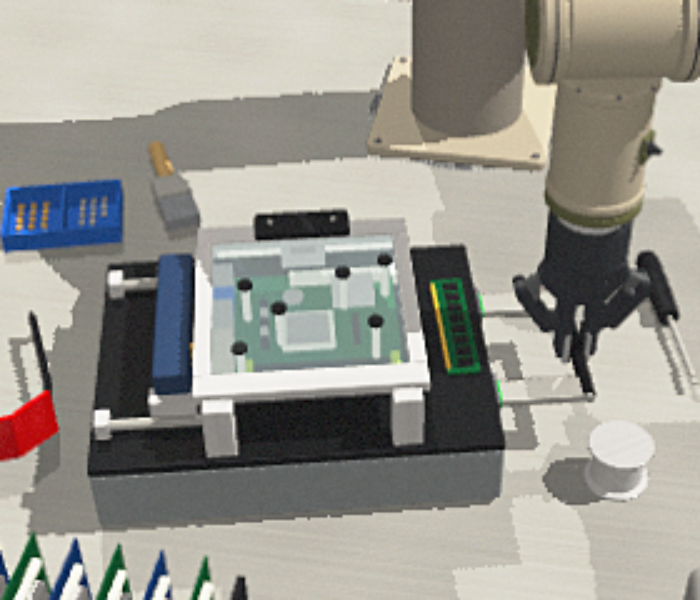

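A thin green band shows at the guide, at (78,148) in the wrist view, and the travel is about 27 mm. I go 4–5 mm farther, to mid-green.

move_arm --jaw '[0,0,0,0,0,0,0,0]' --pt "-1 2 0" --pt "0 2 0" --pt "0 1 0" --pt "0 0 0" --pt "0 0 0" --pt "0 0 0" --pt "0 0 0" --pt "0 0 0" --turn '[0,0,0,0,0,0,0,0]'

```text
time_s: 11.45
tcp_pos: [0.4767, 0.1684, 0.2195]
eef_rot: [0.702, -0.09, 0.701, 0.088]
contact_force: [-2.2, -13.2, 10.3]
grip_width: 0.0121
```

```bash
python3 w.py pull2; python3 lid.py pull2
```

```text
tcp fixture [  1.  272.4 219.5] 0.012132918765449032 [ -2.2 -13.2  10.3]
bar -70 [-68.7 272.8  68.9] [267.4 278.6] 573
bar -60 [-60.2 272.8  68.9] [267.3 278.5] 754
bar -50 [-49.9 272.8  69. ] [267.  278.5] 731
bar -40 [-40.1 272.4  68.9] [266.3 278.5] 715
bar -30 [-30.2 272.5  68.9] [266.1 278.5] 678
scene slope 0.0013 z at x0 142.3 473
scene pad z med 152.4 210
scene bar [ 10.6 270.3  67.9]
top slope 0.0006 z at x0 140.5 799
top pad z med 150.5 448
[ -3.  -13.1   9.4]
```

View pics/wrist_pull2.png

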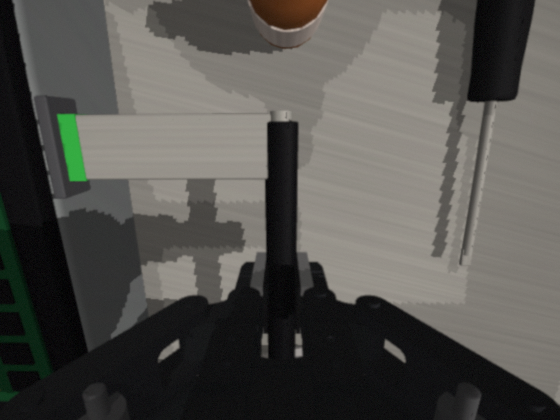

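View pics/top_pull2.png

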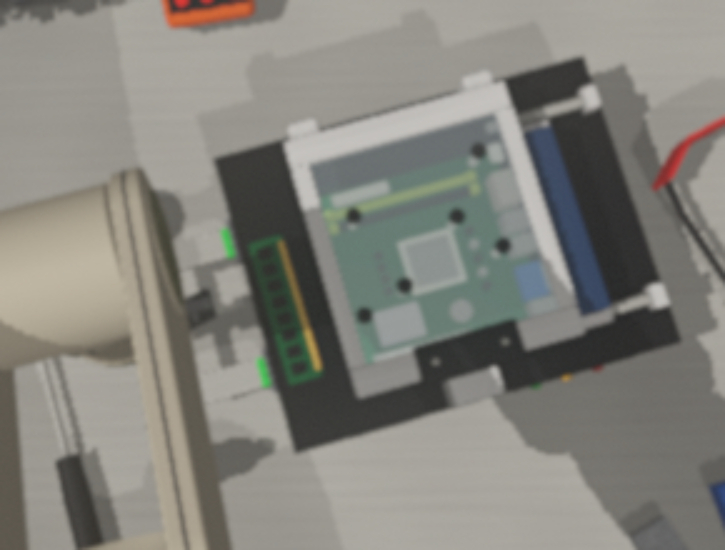

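Green shows on both arms, at (230,243) and (264,373) in the top view, with no red. Travel is about 32 mm, the lid is shut and the grip is holding with about 13 N of pull. I'm handing in.

```bash
python3 -c "
from workcell import ctrl
print(ctrl.finish_job());s=ctrl.get_state();print(s['time_s'],s['tcp_pos'],s['contact_force'],s['grip_width'])"
```

```text
the job is handed in; nothing more can be done
None
the job is handed in; nothing more can be done
```

I pressed the lid shut at its pad until it passed the catch. Then I gripped the bar from above and drew the handle to mid-green. I handed the job in at about 12 s with the grip still holding.

**Lid:** after the press, and again with the handle drawn, the frame's slope was at most 0.002 rad from both cameras. The pad was at z 150–154 mm, against 151 mm when shut.

**Handle:** the wrist camera put the bar at y 272.4–272.8 mm, against 240.6 mm at rest, which is about 32 mm of travel. Green shows on both arms and no red. The pull on the wrist read about 13 N, which matches the spring at the green.

**Other things:** the pictures show no bench items moved or tipped, but I did not measure them again. The arm hid part of the top view, and the goggles are only partly in the last crops.

**Readings that disagreed:**
- The finger opening read about 12 mm on the 14 mm bar.
- The scene camera put the bar about 2–3 mm nearer the fixture than the top and wrist cameras did. I went by those two.
- The wrist also read 9–10 N upward while holding.

No state could be read after hand-in, so the final second was not checked.

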